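# Park the transport bar and lock the slide carriage under the imaging head

### The job

The slide scanner's transport bar lies across the rails and blocks the carriage. Lift the bar off its pivot pin, turn it end for end and put it back flat on the pin between the guide cheeks, so that its long end points away from the rails; then press the carriage's lock tab right down, keep it down while you slide the carriage along the rails until it comes up against the stop block, and let the tab go so that it springs fully up and the carriage is locked there. Leave the bottle, the tip box and the timer where they stand.

Things in the scene. Friction and masses are not known exactly. Their poses are not given: they have to be found in the camera images.
- scanner: Slide scanner fixed to the bench: grey base plate 400 x 420 x 20 mm with two steel rails along its y and a low white imaging head (125 mm high) at x > 85, y -15 to 95 mm. Origin on the bench, 10 mm in -x from the plate's centre; z up; the carriage has to slide to +y. On the -x side of the rails is the bar's pedestal, 80 (x) x 40 (y) mm, its top 35 mm above the bench.
- pin (a point): Upright steel pivot pin on the pedestal: its axis at pedestal-top height (the bar's seat), at (-85, -65, 35) mm in the scanner frame; axes as the scanner's. 8 mm thick, 22 mm high, the top 8 mm tapering to 3 mm. On each side a guide cheek (50 mm long in x, 6 mm above the seat, the two 22 mm apart) keeps the bar from swinging unless it is lifted.
- bar: Loose steel transport bar 115 x 18 x 12 mm, 0.15 to 0.3 kg. Origin: centre of its 11 mm through hole, on the underside; +x to the long end, 85 mm away (the other end 30 mm). On top an upright grip fin 12 mm thick (y), 36 mm long (x = 16 to 52 mm), 12 to 48 mm above the underside. Starts on the pin, long end across the rails: bar x along scanner x.
- bar_nose (a point): Middle of the long end's edge on the underside of the bar, 85 mm from the hole.
- carriage (a joint): Travel (m) of the black carriage (160 x 90 x 12 mm, top 47 mm above the bench) to scanner +y; 0 = locked at the start. An aluminium stop block on the rails ahead stands elsewhere each time: the carriage meets it at 0.151 to 0.201, to be felt or seen. Its bolt drops into the notch only within 3 mm of the stop. Sliding takes 2 to 3 N with the tab down.
- lock_tab (a joint): How far the lock tab is pressed (m): 0 fully up, 0.010 at the bottom stop. Spring 3 N at the top, 8 N at the bottom. The carriage is free when pressed beyond 0.005; let go away from a notch the tab stays near 0.005, in a notch it returns to 0.
- tab_top (a point): Centre of the top face of the grey lock tab on the carriage: pad 36 (x) x 44 (y) mm, 75 mm above the bench when up, between raised ridges (5 mm thick, 8 mm high) across its +y and -y ends, against which a fingertip can push. Goes straight down when pressed, travels with the carriage; starts at (0, -140, 75) mm in the scanner frame.
- bottle: Bystander: capped bottle 60 mm across, 130 mm high. Origin under its centre.
- tip_box: Bystander: lidded box of pipette tips, 85 x 120 x 78 mm. Origin under its centre.
- timer: Bystander: flat white bench timer, 65 x 60 x 24 mm. Origin under its centre.

How it is judged:
On the way, in this order (a step that is already met when the one before it is completed fails the run):
1. the bar is lifted clear of its pivot pin (z of bar in the frame of pin above 0.024 m), for 0.1 s.
2. the bar is back on the pin, flat, turned end for end with its long end away from the rails (distance between pin and bar below 0.004 m and x of bar_nose in the frame of scanner below -0.16 m), for 0.2 s.
At the end, for the whole second after the job is handed in: The bar lies flat and still on the pin (hole within 4 mm of its seat), long end pointing away from the rails (nose beyond -160 mm in scanner x); the carriage is locked at the stop block: travel over 0.14 m and the lock tab fully up again (under 1.5 mm), possible only in the notch there (all of step 2 and angle between bar's own z axis and vertical below 0.06 rad and value of joint carriage above 0.14 m and value of joint lock_tab below 0.0015 m and linear speed of bar below 0.02 m/s); the robot touches nothing.
It fails at once if the lock tab is let up (pressed less than 6 mm) while the carriage is between its parking place and the stop (travel 0.015 to 0.135 m) (value of joint carriage between 0.015 and 0.135 m and value of joint lock_tab below 0.006 m).
It fails at once if a bystander (bottle, tip box or timer) is moved more than 20 mm (distance of any of bottle, tip_box, timer from where it was at the start of the episode above 0.02 m).
It also fails if it takes over 64 s, if anything falls off the work surface, if the arm or the gripper's body presses on something with over 40 N, if the wrist force passes 120 N, or if a joint passes its speed limit or range.

### The arm

A 6-joint arm with a two-finger parallel gripper is mounted at the origin on the work surface. World frame = base frame: x ahead of the robot, y to its left, z up, the work surface at z = 0. Lengths are in m, angles in rad, forces in N, time in s.
With the tool pointing down it reaches from about 0.425 to 0.95 m from the base axis. Payload 3.5 kg.
Tool frame: the origin (TCP) lies midway between the tips of the shut fingers; the grasp point (between the pads) lies 19 mm behind it; z points along the fingers, y is the line along which they close (so a half turn about z gives the same grasp; the last joint's range is limited). The gripper opens to 85 mm and grips with 20 to 120 N. Pads are 22 mm wide; open, the fingers measure 114 mm over their backs; the gripper's body (76 mm by 85 mm) begins 54 mm behind the grasp point. The pads swing forward as they close: fully open they stand 13 mm farther back than shut.
Start: joints at [-1.424, 0.286, 1.577, -0, 1.279, -0.15], TCP at [0.197, -0.645, 0.193] pointing down, gripper open.
Joint ranges: [-2.77, 2.77], [-0.9, 2.22], [0.21, 2.48], [-1.53, 4.67], [0.24, 2.81], [-2.84, 2.84]. Speed limits (rad/s): [2.79, 2.79, 3.14, 3.14, 3.14, 3.14].

### API

Orientations are given as a rotation vector (axis times angle).
In Python, from cell import state, read_camera, camera_info, sign_off gives the robot as it stands.
- The arm moves only by the tool arm_command, never from a script. Its arguments are lists of equal length, an entry for each row: "rot": the turn, a rotation vector about the tool's x, y, z as a fraction of full scale, a list of three; "translation": the shift along the tool's x, y, z as a fraction of full scale, a list of three; "fingers": the opening, from 0 (shut) to 1 (fully open). A call has 1 to 5 rows; each row shifts and turns the commanded pose from where the row before left it, along the tool's axes as they then stand; what a row does not reach is not made up. Full scale, the value 1, is 0.2 m for a shift and pi/2 rad for a turn. A row lasts 1/8 s, in which the tool goes at most 62.5 mm and 10.7 degrees, less where a joint would pass 70% of its speed; a pose out of reach is approached as far as the arm can. A call with a number of a shift or a turn outside -1 to 1 is refused whole. A call with a gripper value outside its range is refused whole. The fingers move at their own pace and stop on an object; the grip force is fixed at half the most. Time passes only in rows, so rows that do not move let the fingers close. It gives the time, the measured TCP pose, the force, the opening and the grip force at its end, in the units of the state.
- state(): the state, without advancing time (a new reading comes with each control period).
- read_camera(name): name is "side" or "top" or "wrist"; returns the picture (384x512x3 uint8, blue, green, red); there is no depth.
- camera_info(name): a dict with "fx", "fy", "cx", "cy" (pixels), "rvec" (rotation vector, rad) and "tvec" (3), from world to camera coordinates, as OpenCV has them. Camera axes: x right, y down, z forward; pixel columns grow to the right and rows downward; lengths in m; the calibration is good to about 2 mm. A picture is of the moment at which its call begins: read the wrist's pose just before it. camera_info takes no time and is no camera call; for the wrist camera it gives the pose at the moment of the call.
- sign_off(): hands the job in; it is judged then, once.
The state is a dict: "clock": time; "joints": joint angles; "joint_velocities": joint speeds; "effort": joint torques, N m; "position": TCP position; "eef_rot": TCP orientation; "force": force on the tool from outside, world axes, zero at the start; "moment": the same for the moment, N m; "grip_width": finger opening in m; "finger_force": force on a finger pad.
Only numpy, scipy, OpenCV 4.12 (cv2) and the standard library are available. Lean on these libraries where they do the work, as an engineer would, in place of code of your own. Each camera call takes 0.05 s, during which the arm holds its last target. There are 200 camera calls.

## Working session

There is one attempt and no reset: what is moved stays moved. The work goes in short steps, Python scripts to look and compute and a tool call to move; the robot and the scene stay as the last step left them, time stands still between calls to the robot, and variables do not carry over. Pictures are saved under pics/ and viewed, at most 10 in all, crops included, and the job is handed in when it is done.

Besides the shell and the picture viewer there is one more tool, called after "Emit:" as a command line: name --argument value ..., lists and objects as JSON in quotes. arm_command: Moves the arm, as the interface text tells. Its arguments: {"type":"object","properties":{"rot":{"type":"array"},"translation":{"type":"array"},"fingers":{"type":"array"}},"required":["rot","translation","fingers"]}

```bash
mkdir -p pics; ls; python3 - <<'E'
from cell import *
import cv2
s=state();print({k:s[k] for k in('clock','position','eef_rot','force','grip_width')})
for n in('top','side'):
    cv2.imwrite(f'pics/{n}0.png',read_camera(n)); print(n,camera_info(n))
E
```

```text
pics
{'clock': 0.0, 'position': array([ 0.19732961, -0.64472805,  0.19144115]), 'eef_rot': array([-3.10470418e+00, -4.64217359e-01, -5.03774967e-06]), 'force': array([-0.14982614, -0.20899658,  0.41942596]), 'grip_width': 0.08523992233976233}
top {'fx': 428.14654177177795, 'fy': 428.14654177177795, 'cx': 256.45390181622025, 'cy': 191.45110241567534, 'rvec': array([ 2.18014825, -2.19492126,  0.07631387]), 'tvec': array([0.01654417, 0.57558168, 1.26466398])}
side {'fx': 485.8205412980807, 'fy': 485.8205412980807, 'cx': 259.4427469567252, 'cy': 187.26209078066387, 'rvec': array([ 0.81255899, -2.58839651,  1.04803323]), 'tvec': array([0.46845115, 0.27861137, 0.93643366])}
```

View pics/top0.png

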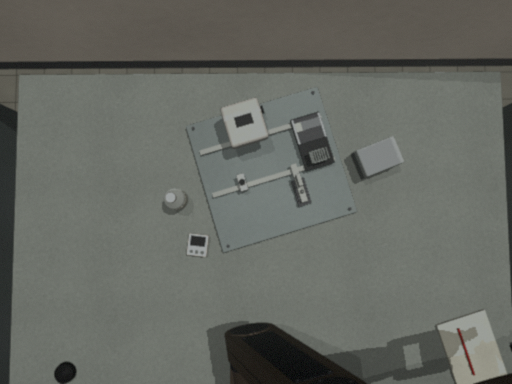

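View pics/side0.png

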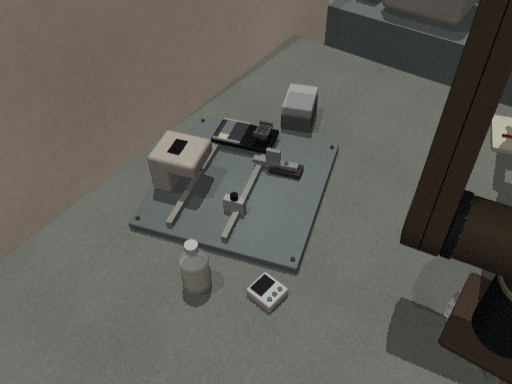

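```bash
cat > h.py <<'E'
import numpy as np,cv2
from cell import *
from scipy.spatial.transform import Rotation as R
def ray(n,uv,z,ci=None):
    c=ci or camera_info(n);M=cv2.Rodrigues(np.array(c['rvec']))[0];o=-M.T@c['tvec']
    uv=np.atleast_2d(uv).astype(float)
    d=np.c_[(uv[:,0]-c['cx'])/c['fx'],(uv[:,1]-c['cy'])/c['fy'],np.ones(len(uv))]@M
    return o+d*((z-o[2])/d[:,2])[:,None]
def proj(n,P,ci=None):
    c=ci or camera_info(n)
    K=np.array([[c['fx'],0,c['cx']],[0,c['fy'],c['cy']],[0,0,1]])
    return cv2.projectPoints(np.atleast_2d(P).astype(float),np.array(c['rvec']),np.array(c['tvec']),K,None)[0][:,0]
E
python3 - <<'E'
from h import *
im=cv2.imread('pics/top0.png')
print(im[225,230],im[270,230],im[180,340],im[180,420],im[230,290])
d=im[:,:,0].astype(int)-im[:,:,2]
m=((d>=d[225,235]-4)).astype(np.uint8)*255
m=cv2.morphologyEx(m,cv2.MORPH_OPEN,np.ones((3,3)))
cs,_=cv2.findContours(m,0,2);c=max(cs,key=cv2.contourArea)
r=cv2.minAreaRect(c);b=cv2.boxPoints(r);print(r,b,cv2.contourArea(c))
w=ray('top',b,.02)
print(w,np.linalg.norm(w-np.roll(w,1,0),axis=1),w.mean(0))
cr=cv2.resize(im[80:260,170:410],None,fx=3.3,fy=3.3,interpolation=cv2.INTER_CUBIC)
cv2.imwrite('pics/crop0.png',cv2.convertScaleAbs(cr,alpha=1.5))
E
```

```text
[116 118 112] [109 116 112] [119 122 114] [109 116 112] [119 121 114]
((270.6534118652344, 169.0452423095703), (132.58360290527344, 140.79994201660156), 73.24425506591797) [[184.13103  125.863785]
 [318.95297   85.27226 ]
 [357.17578  212.2267  ]
 [222.35385  252.81822 ]] 13993.5
[[ 0.77628086  0.23040591  0.02      ]
 [ 0.8990586  -0.18022389  0.02      ]
 [ 0.51137721 -0.2880445   0.02      ]
 [ 0.39369666  0.11514993  0.02      ]] [0.39956803 0.42859212 0.40239552 0.42001722] [ 0.64510333 -0.03067814  0.02      ]
```

View pics/crop0.png

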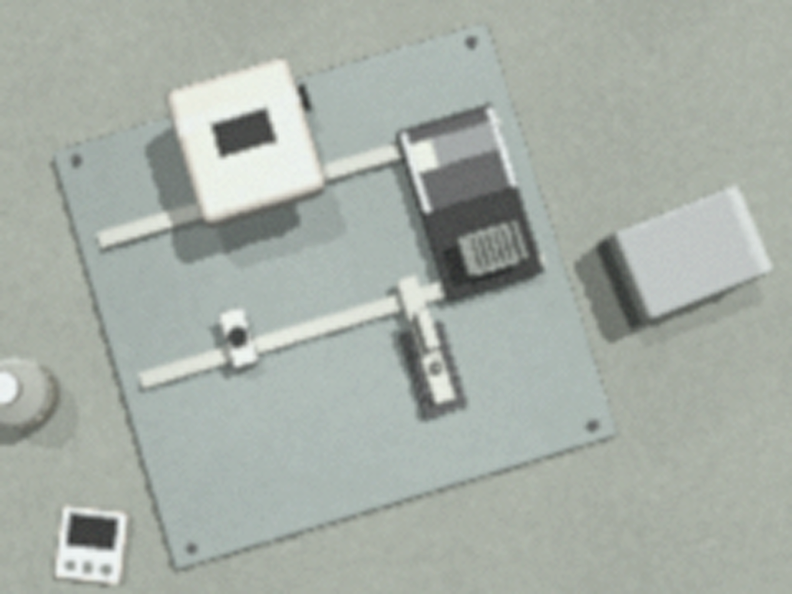

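```bash
cat >> h.py <<'E'
def fit(S,W): # 2D rigid
    a=S.mean(0);b=W.mean(0);H=(S-a).T@(W-b);th=np.arctan2(H[0,1]-H[1,0],H[0,0]+H[1,1])
    M=np.array([[np.cos(th),-np.sin(th)],[np.sin(th),np.cos(th)]]);return th,b-M@a,M
E
python3 - <<'E'
from h import *
b=np.array([(55,160),(490,28),(615,435),(177,570)])/3.3+[170,80]
w=ray('top',b,.02)[:,:2]
print(w,np.linalg.norm(w-np.roll(w,1,0),axis=1))
S=np.array([(.21,.21),(.21,-.21),(-.19,-.21),(-.19,.21)])
th,t,M=fit(S,w);print(th,t,'res',w-(S@M.T+t))
p=lambda x,y:M@[x,y]+t
print('pin pred',p(-.085,-.065),'seen',ray('top',np.array([435,368])/3.3+[170,80],.057))
print('tab pred',p(0,-.14),'seen',ray('top',np.array([492,248])/3.3+[170,80],.075))
s=ray('top',np.array([238,336])/3.3+[170,80],.065)[0,:2];print('stop knob scanner',M.T@(s-t))
hd=np.array([(168,90),(285,60),(325,180),(208,218)])/3.3+[170,80]
print('head',(ray('top',hd,.125)[:,:2]-t)@M)
tb=np.array([(610,238),(738,187),(770,268),(648,322)])/3.3+[170,80]
print('tipbox',(ray('top',tb,.078)[:,:2]-t)@M)
q=np.array([(427,318),(418,290),(437,368),(445,400)])/3.3+[170,80]
print('bottle',(ray('top',np.array([5,385])/3.3+[170,80],.13)[:,:2]-t)@M)
im=cv2.imread('pics/side0.png')
pts=[[*p(x,y),z] for x,y,z in [(-.085,-.065,.057),(0,-.14,.075),(-.085+.034,-.065,.083),(-.19,.21,.02),(-.19,-.21,.02),(.21,-.21,.02)]]
print(proj('side',pts).round(1))
cv2.imwrite('pics/sidecrop.png',cv2.convertScaleAbs(cv2.resize(im[110:270,180:350],None,fx=3.5,fy=3.5,interpolation=cv2.INTER_CUBIC),alpha=1.5))
E
```

```text
[[ 0.76819076  0.22269145]
 [ 0.8890807  -0.178629  ]
 [ 0.51261373 -0.28564334]
 [ 0.39393843  0.11134187]] [0.39046579 0.41913301 0.39138146 0.41434416]
0.287540641855545 [ 0.63136646 -0.0353957 ] res [[-0.00499911 -0.00284602]
 [-0.00321894 -0.00140989]
 [ 0.00389179  0.00501364]
 [ 0.00432626 -0.00075773]]
pin pred [ 0.56828986 -0.12183262] seen [[ 0.57205642 -0.11938918  0.057     ]]
tab pred [ 0.67106972 -0.16964789] seen [[ 0.67573341 -0.16879403  0.075     ]]
stop knob scanner [-0.0038993   0.09446075]
head [[ 0.20742289  0.09071417]
 [ 0.20346089 -0.01144489]
 [ 0.09533993 -0.01385741]
 [ 0.09294519  0.08965856]]
tipbox [[-0.017078   -0.24122366]
 [-0.00667902 -0.36226043]
 [-0.0826806  -0.36676892]
 [-0.09685128 -0.25038372]]
bottle [[0.00681644 0.29093194]]
[[289.  161.1]
 [265.6 130.1]
 [275.9 150.3]
 [300.1 269.6]
 [341.5 144.4]
 [203.  115.9]]
```

View pics/sidecrop.png

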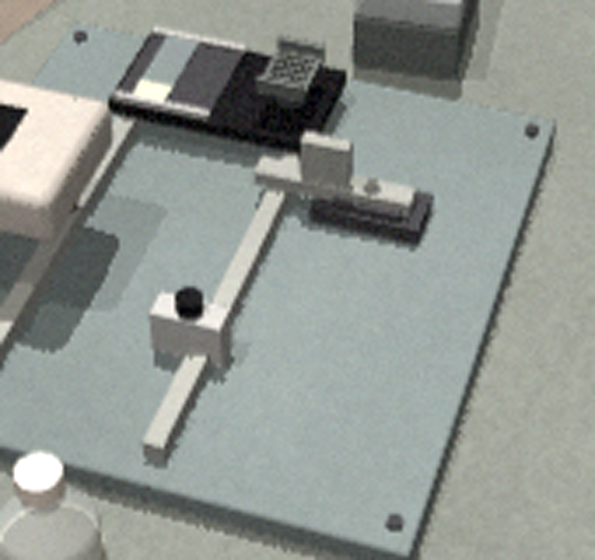

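```bash
cat >> h.py <<'E'
def tri(ut,us):
    A=[];
    for n,u in(('top',ut),('side',us)):
        c=camera_info(n);K=np.array([[c['fx'],0,c['cx']],[0,c['fy'],c['cy']],[0,0,1]])
        A.append((K@np.c_[cv2.Rodrigues(np.array(c['rvec']))[0],c['tvec']],np.array(u,float).reshape(2,1)))
    X=cv2.triangulatePoints(A[0][0],A[1][0],A[0][1],A[1][1])[:,0];return X[:3]/X[3]
E
python3 - <<'E'
from h import *
T=lambda u:(np.array(u)+.5)/3.3-.5+[170,80]
Q=lambda u:(np.array(u)+.5)/3.5-.5+[180,110]
for n,u,v in [('c--',(615,435),(555,125)),('c-+',(177,570),(408,555)),('hole',(435,368),(372,187)),('knob',(238,336),(189,303)),('screw--',(593,426),(531,131)),('screw-+',(192,548),(394,523)),('screw+-',(471,42),(80,37)),('tab',(492,250),(288,75))]:
    print(n,tri(T(u),Q(v)).round(4),'top@z',ray('top',T(u),dict(h=.057,k=.075,t=.075).get(n[0],.02)).round(4),'side',ray('side',Q(v),dict(h=.057,k=.075,t=.075).get(n[0],.02)).round(4))
E
```

```text
c-- [ 0.5145 -0.2846  0.0182] top@z [[ 0.5137 -0.2846  0.02  ]] side [[ 0.5142 -0.2824  0.02  ]]
c-+ [0.3966 0.1133 0.0204] top@z [[0.395  0.1124 0.02  ]] side [[0.398  0.1138 0.02  ]]
hole [ 0.5742 -0.1188  0.0493] top@z [[ 0.5731 -0.1184  0.057 ]] side [[ 0.5705 -0.1115  0.057 ]]
knob [0.6028 0.0557 0.0654] top@z [[0.6009 0.0548 0.075 ]] side [[0.5978 0.0631 0.075 ]]
screw-- [ 0.5233 -0.2634  0.023 ] top@z [[ 0.5219 -0.2649  0.02  ]] side [[ 0.5258 -0.266   0.02  ]]
screw-+ [0.4158 0.0994 0.0218] top@z [[0.4146 0.0988 0.02  ]] side [[0.4174 0.0988 0.02  ]]
screw+- [ 0.8772 -0.1587  0.023 ] top@z [[ 0.8771 -0.1598  0.02  ]] side [[ 0.8808 -0.161   0.02  ]]
tab [ 0.678  -0.167   0.0703] top@z [[ 0.675  -0.1678  0.075 ]] side [[ 0.6766 -0.1612  0.075 ]]
```

Emit:
arm_command --rot '[[0,0,0],[0,0,0],[0,0,0],[0,0,0],[0,0,0]]' --translation '[[0.24,-0.17,0],[0.24,-0.17,0],[0.24,-0.17,0],[0.24,-0.17,0],[0.24,-0.17,0]]' --fingers '[1,1,1,1,1]'

```text
clock: 0.72
position: [0.3779, -0.4108, 0.1924]
eef_rot: [-3.107, -0.464, 0.0]
force: [-0.2, -0.6, 0.1]
grip_width: 0.0855
finger_force: 0.0
```

Emit:
arm_command --rot '[[0,0,0],[0,0,0],[0,0,0],[0,0,0],[0,0,0]]' --translation '[[0.24,-0.17,0],[0.24,-0.17,0],[0.24,-0.17,0],[0.24,-0.17,0],[0.24,-0.17,0]]' --fingers '[1,1,1,1,1]'

```text
clock: 1.35
position: [0.5577, -0.1781, 0.1924]
eef_rot: [-3.107, -0.464, 0.001]
force: [0.3, -0.4, -0.2]
grip_width: 0.085
finger_force: 0.0
```

```bash
python3 - <<'E'
from h import *
s=state();print(s['clock'],s['position'],s['eef_rot'],s['joints'])
d=np.array([.6066,-.1088,.19])-s['position'];print(R.from_rotvec(s['eef_rot']).inv().apply(d)/.2, R.from_rotvec(s['eef_rot']).as_matrix())
E
```

```text
1.35 [ 0.55768213 -0.1781422   0.19241824] [-3.10685298e+00 -4.64406433e-01  7.12809278e-04] [-4.82357490e-01  9.14722936e-02  1.80227962e+00 -9.31149997e-05
  1.24833819e+00  7.91709412e-01]
[ 0.33528922 -0.26002916  0.01202629] [[ 9.56289164e-01  2.92422303e-01 -4.81659794e-04]
 [ 2.92422404e-01 -9.56289242e-01  1.52512319e-04]
 [-4.16008076e-04 -2.86693992e-04 -9.99999872e-01]]
```

Emit:
arm_command --rot '[[0,0,0.006],[0,0,0],[0,0,0]]' --translation '[[0.17,-0.13,0],[0.165,-0.13,0],[0,0,0]]' --fingers '[0.7,0.7,0.7]'

```text
clock: 1.72
position: [0.6068, -0.1084, 0.192]
eef_rot: [-3.107, -0.456, 0.002]
force: [0.2, 0.6, -0.2]
grip_width: 0.0598
finger_force: 0.0
```

```bash
python3 - <<'E'
from h import *
s=state();c=camera_info('wrist');im=read_camera('wrist');cv2.imwrite('pics/w1.png',im)
np.save('w1.npy',[c],allow_pickle=True)
print(s['clock'],s['position'],s['eef_rot'],c)
for z in(.035,.049,.057): print(proj('wrist',[[.574,-.1185,z]],c))
E
```

```text
1.725 [ 0.6068116  -0.10837699  0.19204548] [-3.10746088e+00 -4.55983004e-01  1.52048170e-03] {'fx': 286.81494221025207, 'fy': 286.81494221025207, 'cx': 254.31245367362976, 'cy': 190.8598512007447, 'rvec': array([-2.31612637,  1.72210725,  0.26548823]), 'tvec': array([-0.27797017,  0.48527413,  0.54389489])}
[[254.85394352 194.04420736]]
[[254.86156908 197.68392537]]
[[254.86619981 199.89419589]]
```

View pics/w1.png

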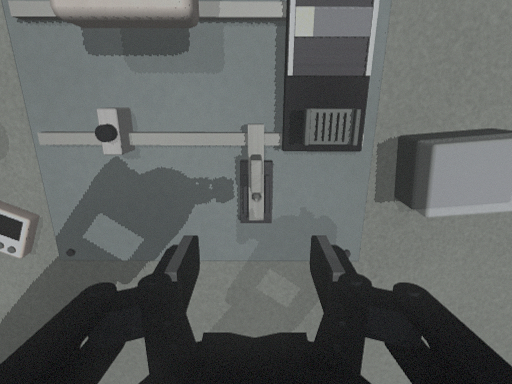

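```bash
python3 - <<'E'
from h import *
c=np.load('w1.npy',allow_pickle=True)[0];im=cv2.imread('pics/w1.png');g=cv2.cvtColor(im,6)
for r in (200,206,212,150,140,132): print(r,list(g[r,240:274:1]))
print([list(x) for x in g[190:206,250:264]])
E
```

```text
200 [np.uint8(75), np.uint8(77), np.uint8(74), np.uint8(59), np.uint8(75), np.uint8(74), np.uint8(69), np.uint8(51), np.uint8(81), np.uint8(150), np.uint8(145), np.uint8(139), np.uint8(135), np.uint8(126), np.uint8(107), np.uint8(116), np.uint8(138), np.uint8(118), np.uint8(104), np.uint8(116), np.uint8(133), np.uint8(147), np.uint8(151), np.uint8(144), np.uint8(49), np.uint8(59), np.uint8(76), np.uint8(75), np.uint8(74), np.uint8(62), np.uint8(74), np.uint8(74), np.uint8(103), np.uint8(125)]
206 [np.uint8(70), np.uint8(70), np.uint8(61), np.uint8(60), np.uint8(76), np.uint8(75), np.uint8(74), np.uint8(50), np.uint8(85), np.uint8(152), np.uint8(147), np.uint8(145), np.uint8(144), np.uint8(142), np.uint8(154), np.uint8(151), np.uint8(146), np.uint8(143), np.uint8(141), np.uint8(145), np.uint8(145), np.uint8(144), np.uint8(150), np.uint8(145), np.uint8(55), np.uint8(58), np.uint8(75), np.uint8(73), np.uint8(73), np.uint8(64), np.uint8(73), np.uint8(78), np.uint8(98), np.uint8(129)]
212 [np.uint8(65), np.uint8(72), np.uint8(61), np.uint8(53), np.uint8(68), np.uint8(71), np.uint8(64), np
[... 4560 characters left out ...]
1), np.uint8(148), np.uint8(147), np.uint8(149), np.uint8(146)], [np.uint8(146), np.uint8(145), np.uint8(147), np.uint8(145), np.uint8(152), np.uint8(148), np.uint8(146), np.uint8(144), np.uint8(141), np.uint8(145), np.uint8(146), np.uint8(145), np.uint8(148), np.uint8(142)], [np.uint8(146), np.uint8(145), np.uint8(144), np.uint8(148), np.uint8(151), np.uint8(148), np.uint8(148), np.uint8(142), np.uint8(143), np.uint8(147), np.uint8(146), np.uint8(145), np.uint8(149), np.uint8(143)], [np.uint8(145), np.uint8(146), np.uint8(143), np.uint8(144), np.uint8(150), np.uint8(147), np.uint8(147), np.uint8(144), np.uint8(141), np.uint8(145), np.uint8(147), np.uint8(144), np.uint8(149), np.uint8(141)]]
```

Emit:
arm_command --rot '[[0,0,0],[0,0,0],[0,0,0],[0,0,0]]' --translation '[[0,0.007,0.2],[0,0,0.22],[0,0,0.17],[0,0,0.1]]' --fingers '[0.7,0.7,0.7,0.7]'

```text
clock: 2.28
position: [0.6046, -0.113, 0.0524]
eef_rot: [-3.108, -0.447, 0.005]
force: [0.1, -0.1, 0.3]
grip_width: 0.0601
finger_force: 0.0
```

Emit:
arm_command --rot '[[0,0,0],[0,0,0],[0,0,0],[0,0,0],[0,0,0]]' --translation '[[0,0,0],[0,0,0],[0,0,0],[0,0,0],[0,0,0]]' --fingers '[0,0,0,0,0]'

```text
clock: 2.9
position: [0.6069, -0.1122, 0.0555]
eef_rot: [3.109, 0.45, 0.001]
force: [-0.7, 0.9, -0.0]
grip_width: -0.0001
finger_force: 0.0
```

```bash
python3 - <<'E'
from h import *
s=state();print(s)
t=read_camera('top');i=read_camera('side');w=read_camera('wrist')
a=cv2.resize(i[110:230,200:360],(800,600),interpolation=2)
b=cv2.resize(t[120:220,240:373],(400,300),interpolation=2)
o=np.vstack([cv2.resize(a,(400,300)),b]);o=np.hstack([o,cv2.resize(w[80:380,130:390],(400,600))[:600]])
cv2.imwrite('pics/m2.png',cv2.convertScaleAbs(o,alpha=1.4))
E
```

```text
{'clock': 2.9, 'joints': array([-3.47056290e-01,  3.05330959e-01,  1.82122907e+00, -2.99632498e-05,
        1.01406342e+00,  9.36237322e-01]), 'joint_velocities': array([-0.0017642 ,  0.00573628,  0.00337361,  0.0010706 ,  0.00265135,
        0.00065392]), 'effort': array([-1.76202937e-02, -3.78195798e+01, -2.57750344e+01, -5.20930425e-04,
       -3.85639971e-03, -7.24115944e-05]), 'position': array([ 0.60692959, -0.11223459,  0.05546409]), 'eef_rot': array([3.10871071e+00, 4.50010335e-01, 1.32366858e-03]), 'force': array([-0.6728766 ,  0.87146496, -0.0347361 ]), 'moment': array([ 0.02211436, -0.03933363, -0.02353953]), 'finger_force': 0.0, 'grip_width': -0.00014069864150649208}
```

View pics/m2.png

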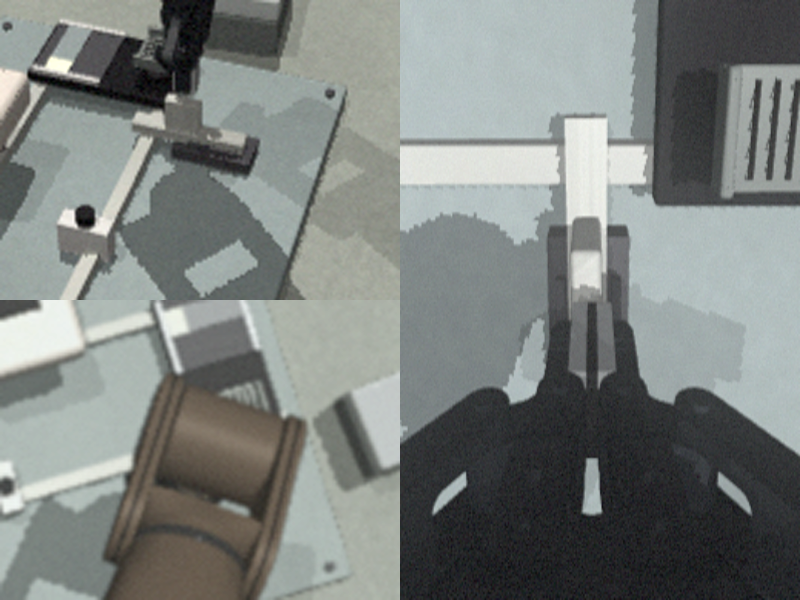

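```bash
python3 - <<'E'
from h import *
s=state();c=camera_info('wrist')
M=cv2.Rodrigues(np.array(c['rvec']))[0];print('campos',-M.T@c['tvec'],'look',M[2])
u=np.array([np.cos(.288),np.sin(.288)]);P=np.array([.5743,-.1196])
f=lambda p:((p-[130,80])*[400/260,2]+[400,0]).round(0).tolist()
print('TCP',f(proj('wrist',[s['position']],c)))
for d,z in((0,.057),(16,.083),(52,.083),(16,.047),(52,.047),(85,.047),(-30,.047)): print(d,z,f(proj('wrist',[[*(P+d/1000*u),z]],c)))
for d,z in((16,.083),(52,.083),(0,.057)): print('side',(proj('side',[[*(P+d/1000*u),z]])-[200,110])*2.5)
print('side TCP',(proj('side',[s['position']])-[200,110])*2.5)
E
```

```text
campos [ 0.67928409 -0.09037872  0.23610166] look [-0.28655777 -0.08479227 -0.95430337]
TCP [[592.0, 275.0]]
0 0.057 [[587.0, 364.0]]
16 0.083 [[587.0, 363.0]]
52 0.083 [[586.0, 252.0]]
16 0.047 [[587.0, 310.0]]
52 0.047 [[587.0, 215.0]]
85 0.047 [[587.0, 119.0]]
-30 0.047 [[588.0, 418.0]]
side [[201.09160012 103.38039722]]
side [[165.86026103  95.7949947 ]]
side [[216.02926752 126.54678866]]
side TCP [[184.51229938 119.75719107]]
```

Emit:
arm_command --rot '[[0,0,0],[0,0,0],[0,0,0]]' --translation '[[0,0,-0.2],[0,0,-0.1],[0,0,0]]' --fingers '[0,0,0]'

```text
clock: 3.42
position: [0.6082, -0.1128, 0.1173]
eef_rot: [3.107, 0.45, 0.007]
force: [0.1, 0.0, 0.2]
grip_width: 0.0001
finger_force: 0.0
```

```bash
python3 - <<'E'
from h import *
s=state();c=camera_info('wrist');w=read_camera('wrist');i=read_camera('side')
p=s['position'];print(p,R.from_rotvec(s['eef_rot']).as_matrix()[:,2])
P=[p+[0,0,z] for z in(0,.03)]
a=cv2.resize(i[60:180,200:340],(700,600),interpolation=2)
q=(proj('side',P)-[200,60])*5;print(q)
b=cv2.resize(w[80:380,130:390],(520,600));r=(proj('wrist',P,c)-[130,80])*2
cv2.imwrite('pics/w3.png',w);cv2.imwrite('pics/s3.png',i)
for x in q:cv2.circle(a,tuple(int(v) for v in x),4,(0,0,255),1)
for x in r:cv2.circle(b,tuple(int(v) for v in x),4,(0,0,255),1)
o=np.hstack([cv2.resize(a,(430,368)),cv2.resize(b,(319,368))]);cv2.imwrite('pics/m3.png',cv2.convertScaleAbs(o,alpha=1.6,beta=15))
E
```

```text
[ 0.60819949 -0.11275662  0.11729085] [ 0.00464643 -0.00168587 -0.99998778]
[[368.81774162 390.98860863]
 [369.71461997 341.82314418]]
```

View pics/m3.png

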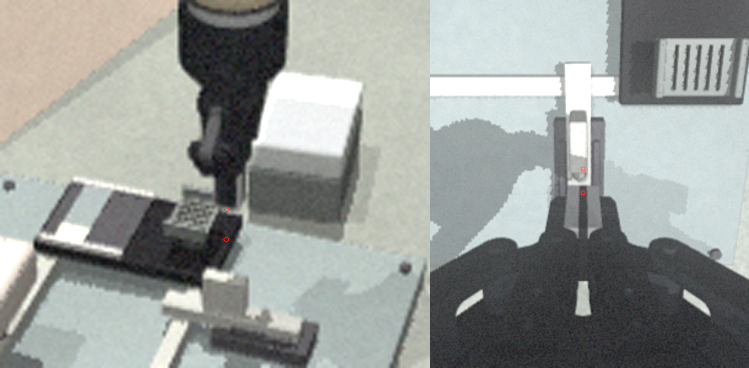

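Emit:
arm_command --rot '[[0,0,0],[0,0,0],[0,0,0],[0,0,0]]' --translation '[[0,-0.015,0],[0,0,0.15],[0,0,0.15],[0,0,0.11]]' --fingers '[0.5,0.5,0.5,0.5]'

```text
clock: 4.03
position: [0.604, -0.1086, 0.0298]
eef_rot: [-3.107, -0.45, 0.006]
force: [0.7, -0.4, 0.2]
grip_width: 0.0429
finger_force: 0.0
```

Emit:
arm_command --rot '[[0,0,0],[0,0,0]]' --translation '[[0,0,0],[0,0,0]]' --fingers '[0.5,0.5]'

```text
clock: 4.28
position: [0.606, -0.1093, 0.0331]
eef_rot: [3.109, 0.45, 0.0]
force: [0.1, -0.2, 0.2]
grip_width: 0.0428
finger_force: 0.0
```

Emit:
arm_command --rot '[[0,0,0],[0,0,0],[0,0,0]]' --translation '[[0,0,0.04],[0,0,0],[0,0,0]]' --fingers '[0.5,0.5,0]'

```text
clock: 4.65
position: [0.6059, -0.1094, 0.0252]
eef_rot: [3.109, 0.45, 0.001]
force: [-0.1, -0.4, -0.2]
grip_width: 0.0256
finger_force: 0.0
```

Emit:
arm_command --rot '[[0,0,0],[0,0,0],[0,0,0],[0,0,0]]' --translation '[[0,0,0],[0,0,0],[0,0,0],[0,0,0]]' --fingers '[0,0,0,0]'

```text
clock: 5.15
position: [0.6061, -0.1095, 0.0253]
eef_rot: [3.109, 0.45, 0.001]
force: [0.6, 0.1, 2.3]
grip_width: 0.0104
finger_force: 61.1
```

```bash
python3 -c "
from cell import *;s=state();print(s['position'],s['eef_rot'],s['force'],s['grip_width'],s['finger_force'],s['joints'])"
```

```text
[ 0.60614935 -0.10945442  0.02533621] [3.10881572e+00 4.49816733e-01 1.29566113e-03] [0.59256    0.06033383 2.33607888] 0.010380252558941254 61.05865001678467 [-3.43215317e-01  3.44060324e-01  1.83531488e+00  3.62940489e-05
  9.61299778e-01  9.40173285e-01]
```

Emit:
arm_command --rot '[[0,0,0],[0,0,0]]' --translation '[[0.02,0,0],[0,0,0]]' --fingers '[0,0]'

```text
clock: 5.4
position: [0.6076, -0.109, 0.0253]
eef_rot: [3.109, 0.452, -0.01]
force: [-6.6, -2.0, 7.5]
grip_width: 0.0108
finger_force: 62.0
```

Emit:
arm_command --rot '[[0,0,0],[0,0,0]]' --translation '[[-0.04,0,0],[0,0,0]]' --fingers '[0,0]'

```text
clock: 5.65
position: [0.6046, -0.1103, 0.0258]
eef_rot: [3.108, 0.448, 0.012]
force: [5.0, 1.6, 0.5]
grip_width: 0.0108
finger_force: 60.9
```

Emit:
arm_command --rot '[[0,0,0],[0,0,0],[0,0,0],[0,0,0],[0,0,0]]' --translation '[[0.02,0,0],[0,0,-0.1],[0,0,-0.15],[0,0,-0.15],[0,0,0]]' --fingers '[0,0,0,0,0]'

```text
clock: 6.28
position: [0.6074, -0.1097, 0.1081]
eef_rot: [3.107, 0.45, 0.007]
force: [0.3, -0.3, -2.2]
grip_width: 0.0104
finger_force: 60.7
```

Emit:
arm_command --rot '[[0,0,0],[0,0,0],[0,0,0],[0,0,0],[0,0,0]]' --translation '[[-0.18,0,0],[-0.18,0,0],[-0.18,0,0],[0,0,0],[0,0,0]]' --fingers '[0,0,0,0,0]'

```text
clock: 6.9
position: [0.5019, -0.1396, 0.104]
eef_rot: [-3.108, -0.449, 0.001]
force: [-0.1, 0.3, -2.3]
grip_width: 0.0102
finger_force: 60.6
```

```bash
cat > wv.py <<'E'
import sys
from h import *
s=state();c=camera_info('wrist');w=read_camera('wrist');n=sys.argv[1]
cv2.imwrite(f'pics/{n}.png',w);np.save(n+'.npy',[c,s],allow_pickle=True)
print(s['clock'],s['position'],s['eef_rot'],s['force'],s['grip_width'],s['joints'])
q=proj('wrist',[[.5743,-.1196,.035],[.5743,-.1196,.057]],c);print(q)
x,y=q.mean(0).astype(int);cv2.imwrite(f'pics/{n}c.png',cv2.resize(w[max(0,y-60):y+60,max(0,x-80):x+80],(480,360),interpolation=2))
print('crop origin',max(0,x-80),max(0,y-60))
E
python3 wv.py v1
```

```text
6.9 [ 0.50192506 -0.13960437  0.10400465] [-3.10830516e+00 -4.49026538e-01  1.18530144e-03] [-0.09645116  0.25588536 -2.25002017] 0.010248657066718308 [-4.66415029e-01  4.07690001e-02  2.02714303e+00  4.60460048e-04
  1.07488450e+00  8.17226461e-01]
[[256.32785406 101.93998495]
 [256.48427407 102.04836927]]
crop origin 176 41
```

Emit:
arm_command --rot '[[0,0,-0.11],[0,0,-0.11],[0,0,-0.11],[0,0,-0.11],[0,0,-0.11]]' --translation '[[0,0,0],[0,0,0],[0,0,0],[0,0,0],[0,0,0]]' --fingers '[0,0,0,0,0]'

```text
clock: 7.58
position: [0.503, -0.1396, 0.1046]
eef_rot: [-2.629, -1.719, -0.0]
force: [0.6, 0.0, -1.0]
grip_width: 0.0104
finger_force: 60.6
```

Emit:
arm_command --rot '[[0,0,-0.11],[0,0,-0.11],[0,0,-0.11],[0,0,-0.11],[0,0,-0.11]]' --translation '[[0,0,0],[0,0,0],[0,0,0],[0,0,0],[0,0,0]]' --fingers '[0,0,0,0,0]'

```text
clock: 8.2
position: [0.503, -0.1396, 0.1046]
eef_rot: [-1.668, -2.662, -0.0]
force: [-0.5, 0.4, -2.5]
grip_width: 0.0107
finger_force: 60.6
```

Emit:
arm_command --rot '[[0,0,-0.11],[0,0,-0.11],[0,0,-0.11],[0,0,-0.11],[0,0,-0.11]]' --translation '[[0,0,0],[0,0,0],[0,0,0],[0,0,0],[0,0,0]]' --fingers '[0,0,0,0,0]'

```text
clock: 8.82
position: [0.503, -0.1396, 0.1046]
eef_rot: [-0.401, -3.116, -0.0]
force: [0.8, -0.6, -1.7]
grip_width: 0.0104
finger_force: 60.6
```

Emit:
arm_command --rot '[[0,0,-0.11],[0,0,-0.11],[0,0,-0.11],[0,0,-0.02],[0,0,0]]' --translation '[[0,0,0],[0,0,0],[0,0,0],[0,0,0],[0,0,0]]' --fingers '[0,0,0,0,0]'

```text
clock: 9.45
position: [0.5025, -0.1397, 0.1047]
eef_rot: [0.447, -3.109, -0.0]
force: [-0.4, 0.7, -1.4]
grip_width: 0.0106
finger_force: 60.6
```

```bash
python3 - <<'E'
from h import *
s=state();m=R.from_rotvec(s['eef_rot']).as_matrix();print(s['clock'],s['position'],m,s['joints'],s['force'])
yaw=np.arctan2(m[1,0],m[0,0]);print('yaw',yaw,'need rotz',(yaw-(.288-np.pi))/(np.pi/2))
P=np.array([.5743,-.1196]);u=np.array([np.cos(.288),np.sin(.288)])
t=np.r_[P+.075*u,s['position'][2]];print(m.T@(t-s['position'])/.2)
E
```

```text
9.45 [ 0.50254201 -0.13974074  0.1046693 ] [[-9.59425190e-01 -2.81963239e-01 -1.90742759e-04]
 [-2.81963272e-01  9.59425183e-01  1.78480791e-04]
 [ 1.32678384e-04  2.25021419e-04 -9.99999966e-01]] [-4.65924613e-01  4.07598783e-02  2.02580543e+00  8.38502157e-05
  1.07527794e+00 -2.32260060e+00] [-0.37336862  0.65348495 -1.4325969 ]
yaw -2.855752855282618 need rotz -0.0013752271099540631
[-7.47625972e-01 -3.73784440e-03 -1.00034905e-04]
```

Emit:
arm_command --rot '[[0,0,0],[0,0,0],[0,0,0],[0,0,0],[0,0,0]]' --translation '[[-0.2,0,0],[-0.25,0,0],[-0.25,0,0],[-0.05,-0.004,0],[0,0,0]]' --fingers '[0,0,0,0,0]'

```text
clock: 10.07
position: [0.646, -0.098, 0.1042]
eef_rot: [0.449, -3.108, -0.0]
force: [-0.5, -0.5, -2.9]
grip_width: 0.0105
finger_force: 60.6
```

Emit:
arm_command --rot '[[0,0,0]]' --translation '[[0,0,0]]' --fingers '[0]'

```text
clock: 10.2
position: [0.645, -0.0985, 0.1045]
eef_rot: [0.448, -3.108, -0.001]
force: [0.1, 1.1, -2.3]
grip_width: 0.0102
finger_force: 60.6
```

```bash
python3 wv.py v2; python3 -c "
import cv2,numpy as np
cv2.imwrite('pics/v12.png',cv2.convertScaleAbs(np.vstack([cv2.resize(cv2.imread(f'pics/v{i}c.png'),(400,300)) for i in(1,2)]),alpha=1.5))"
```

```text
10.2 [ 0.64498895 -0.0984632   0.10445231] [ 4.48034700e-01 -3.10804380e+00 -6.50391661e-04] [ 0.06899878  1.09350897 -2.28018091] 0.010164615107851634 [-3.06647981e-01  3.19333417e-01  1.70360631e+00 -2.72452718e-04
  1.12011360e+00 -2.16365952e+00]
[[253.49967333 105.16525469]
 [253.44554889 105.59076796]]
crop origin 173 45
```

View pics/v12.png

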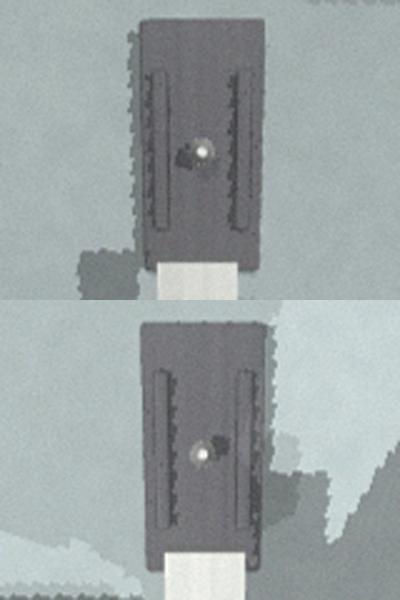

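```bash
python3 - <<'E'
from h import *
Ps=[]
for n,o,q in(('v1',(176,41),(202,152)),('v2',(173,45),(202,154))):
    c,s=np.load(n+'.npy',allow_pickle=True)
    P=ray('wrist',(np.array(q)+.5)/2.5-.5+o,.057,c)[0];print(P);Ps.append(P[:2])
P=np.mean(Ps,0);G=np.array([.6061,-.1096]);t=2*P-G;print('P',P,'target',t)
u=np.array([np.cos(.288),np.sin(.288)]);print('d',(G-P)@u,(G-P)@[-u[1],u[0]])
s=state();m=R.from_rotvec(s['eef_rot']).as_matrix();print(m.T@(np.r_[t,s['position'][2]]-s['position'])/.2)
E
```

```text
[ 0.57468457 -0.11949778  0.057     ]
[ 0.57478717 -0.11941331  0.057     ]
P [ 0.57473587 -0.11945555] target [ 0.54337175 -0.1293111 ]
d 0.032871682663460196 0.0005411220027275823
[ 5.31000760e-01 -4.04186352e-03  5.18611837e-04]
```

Emit:
arm_command --rot '[[0,0,0],[0,0,0],[0,0,0],[0,0,0],[0,0,0]]' --translation '[[0.18,0,0],[0.18,0,0],[0.171,-0.004,0],[0,0,0.12],[0,0,0.12]]' --fingers '[0,0,0,0,0]'

```text
clock: 10.88
position: [0.5438, -0.1298, 0.0573]
eef_rot: [-0.447, 3.108, -0.002]
force: [-0.4, -0.1, -1.4]
grip_width: 0.0106
finger_force: 60.7
```

Emit:
arm_command --rot '[[0,0,0],[0,0,0]]' --translation '[[0,0,0],[0,0,0]]' --fingers '[0,0]'

```text
clock: 11.12
position: [0.5449, -0.1295, 0.0579]
eef_rot: [-0.449, 3.108, -0.001]
force: [0.1, -0.5, -1.3]
grip_width: 0.0106
finger_force: 60.6
```

```bash
cat > go.py <<'E'
import sys
from h import *
t=np.array(eval(sys.argv[1]));s=state();m=R.from_rotvec(s['eef_rot']).as_matrix()
if len(t)==2: t=np.r_[t,s['position'][2]]
print(s['clock'],s['position'],'yaw',np.arctan2(m[1,0],m[0,0]),'tilt',m[:2,2],'F',s['force'],'move',(m.T@(t-s['position'])/.2).round(4))
E
python3 go.py .5434,-.1293,.055
```

```text
11.125 [ 0.54489191 -0.12947648  0.05789953] yaw -2.8547511791274642 tilt [ 0.00132052 -0.00059809] F [ 0.0805572  -0.48347503 -1.2621515 ] move [0.0069 0.003  0.0145]
```

Emit:
arm_command --rot '[[0,0,-0.001],[0,0,0],[0,0,0]]' --translation '[[0.007,0.003,0],[0,0,0.07],[0,0,0]]' --fingers '[0,0,0]'

```text
clock: 11.5
position: [0.5423, -0.1285, 0.0414]
eef_rot: [0.452, -3.107, -0.002]
force: [-0.3, -0.4, -2.0]
grip_width: 0.0106
finger_force: 60.6
```

Emit:
arm_command --rot '[[0,0,0],[0,0,0]]' --translation '[[0,0,0.04],[0,0,0]]' --fingers '[0,0]'

```text
clock: 11.75
position: [0.5431, -0.1287, 0.0341]
eef_rot: [0.452, -3.109, -0.001]
force: [1.2, -0.9, -1.8]
grip_width: 0.0106
finger_force: 60.5
```

```bash
python3 go.py .5434,-.1293,.027
```

```text
11.75 [ 0.54305545 -0.1287493   0.03407793] yaw -2.8527893496534693 tilt [-0.00024089  0.00032759] F [ 1.1942725  -0.9078174  -1.78273002] move [-0.0009 -0.0031  0.0354]
```

Emit:
arm_command --rot '[[0,0,0],[0,0,0]]' --translation '[[0,-0.002,0.025],[0,0,0]]' --fingers '[0,0]'

```text
clock: 12.0
position: [0.5431, -0.1291, 0.0294]
eef_rot: [0.452, -3.109, -0.001]
force: [1.8, -0.3, -1.9]
grip_width: 0.0108
finger_force: 60.5
```

Emit:
arm_command --rot '[[0,0,0],[0,0,0]]' --translation '[[0,0,0.02],[0,0,0]]' --fingers '[0,0]'

```text
clock: 12.25
position: [0.5431, -0.1292, 0.0256]
eef_rot: [0.452, -3.109, -0.0]
force: [1.3, 0.1, -2.0]
grip_width: 0.0104
finger_force: 60.5
```

```bash
python3 go.py .5434,-.1293,.0253
```

```text
12.25 [ 0.54314706 -0.12915888  0.02556868] yaw -2.8527071005653934 tilt [-0.00015594  0.00023195] F [ 1.33475508  0.069131   -2.00460856] move [-0.001  -0.001   0.0013]
```

Emit:
arm_command --rot '[[0,0,0],[0,0,0]]' --translation '[[0,0,0.005],[0,0,0]]' --fingers '[0,0]'

```text
clock: 12.5
position: [0.5432, -0.1293, 0.0253]
eef_rot: [0.452, -3.109, -0.0]
force: [-1.1, -0.4, 1.0]
grip_width: 0.0104
finger_force: 61.1
```

Emit:
arm_command --rot '[[0,0,0],[0,0,0],[0,0,0],[0,0,0]]' --translation '[[0,0,0],[0,0,0],[0,0,0],[0,0,0]]' --fingers '[0.45,0.45,0.45,0.45]'

```text
clock: 13.0
position: [0.5432, -0.1293, 0.0248]
eef_rot: [-0.452, 3.109, -0.0]
force: [0.0, -0.2, 0.8]
grip_width: 0.0384
finger_force: 0.0
```

Emit:
arm_command --rot '[[0,0,0],[0,0,0],[0,0,0],[0,0,0],[0,0,0]]' --translation '[[0,0,-0.1],[0,0,-0.15],[0,0,-0.2],[0,0,-0.1],[0,0,0]]' --fingers '[0.45,0.45,0.45,0.3,0]'

```text
clock: 13.62
position: [0.5446, -0.1299, 0.137]
eef_rot: [-0.452, 3.105, -0.004]
force: [-0.4, -0.7, 0.0]
grip_width: 0.0085
finger_force: 0.0
```

```bash
python3 go.py .6761,-.1625,.075
```

```text
13.625 [ 0.54462684 -0.12987219  0.13702168] yaw -2.852633426299308 tilt [ 0.00425271 -0.00191916] F [-0.354433   -0.74793857  0.03949865] move [-0.5825 -0.3427  0.3132]
```

Emit:
arm_command --rot '[[0,0,0],[0,0,0],[0,0,0],[0,0,0],[0,0,0]]' --translation '[[-0.2,-0.12,0],[-0.2,-0.12,0],[-0.18,-0.1,0],[0,0,0.16],[0,0,0.12]]' --fingers '[0,0,0,0,0]'

```text
clock: 14.25
position: [0.6727, -0.1609, 0.0749]
eef_rot: [0.452, -3.105, -0.003]
force: [-1.4, 0.5, 0.4]
grip_width: 0.0001
finger_force: 0.0
```

Emit:
arm_command --rot '[[0,0,0],[0,0,0]]' --translation '[[0,0,0],[0,0,0]]' --fingers '[0,0]'

```text
clock: 14.5
position: [0.6738, -0.1614, 0.0788]
eef_rot: [0.452, -3.109, -0.0]
force: [-1.0, -0.2, -0.1]
grip_width: 0.0002
finger_force: 0.0
```

```bash
python3 go.py .6761,-.1625,.063; python3 - <<'E'
from h import *
t=read_camera('top');i=read_camera('side');s=state()
u=np.array([np.cos(.288),np.sin(.288)]);P=np.array([.5747,-.1195])
T=np.array([.6775,-.1672])
print('side tab, tip(+32), hole',(proj('side',[[*T,.075],s['position']+[0,0,.032],[*P,.047]])-[220,90])*4)
a=cv2.resize(i[90:190,220:330],(440,400),interpolation=2)
b=cv2.resize(t[130:230,250:340],(360,400),interpolation=2)
cv2.imwrite('pics/m4.png',cv2.convertScaleAbs(np.hstack([a,b]),alpha=1.5))
E
```

```text
14.5 [ 0.67383951 -0.1614065   0.07882118] yaw -2.8526277619653304 tilt [-6.36854695e-05  5.67962753e-05] F [-1.00295715 -0.18382042 -0.07667781] move [-0.0093 -0.0085  0.0791]
side tab, tip(+32), hole [[171.83034086 158.89720198]
 [170.47727973 118.55966884]
 [264.48736808 294.21524822]]
```

View pics/m4.png

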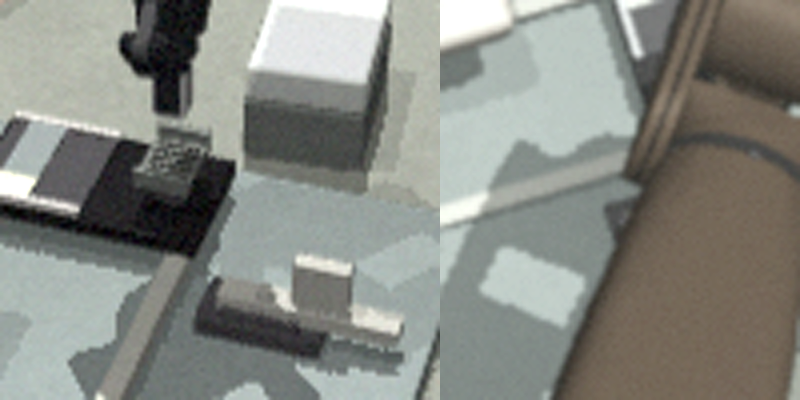

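Emit:
arm_command --rot '[[0,0,0],[0,0,0],[0,0,0]]' --translation '[[-0.01,-0.008,0.05],[0,0,0.1],[0,0,0]]' --fingers '[0,0,0]'

```text
clock: 14.98
position: [0.6739, -0.1614, 0.0452]
eef_rot: [0.452, -3.104, -0.005]
force: [0.2, 0.3, -0.2]
grip_width: -0.0001
finger_force: 0.0
```

Emit:
arm_command --rot '[[0,0,0],[0,0,0]]' --translation '[[0,0,0.03],[0,0,0]]' --fingers '[0,0]'

```text
clock: 15.22
position: [0.6759, -0.1622, 0.0423]
eef_rot: [0.452, -3.108, -0.001]
force: [-0.0, -0.3, 0.2]
grip_width: 0.0001
finger_force: 0.0
```

```bash
python3 go.py .6761,-.1625,.043
```

```text
15.225 [ 0.67590176 -0.16223971  0.04230188] yaw -2.8526655585537894 tilt [-0.00078772  0.00033778] F [-0.00852867 -0.3122388   0.22213628] move [-0.0006 -0.0015 -0.0035]
```

Emit:
arm_command --rot '[[0,0,0],[0,0,0]]' --translation '[[0,0,0.02],[0,0,0]]' --fingers '[0,0]'

```text
clock: 15.48
position: [0.676, -0.1623, 0.0387]
eef_rot: [0.452, -3.109, -0.0]
force: [0.8, -0.4, 0.1]
grip_width: -0.0002
finger_force: 0.0
```

Emit:
arm_command --rot '[[0,0,0],[0,0,0]]' --translation '[[0,0,0.02],[0,0,0]]' --fingers '[0,0]'

```text
clock: 15.72
position: [0.6767, -0.1625, 0.0355]
eef_rot: [-0.452, 3.108, -0.001]
force: [-0.8, 0.7, 3.4]
grip_width: -0.0002
finger_force: 1.5
```

Emit:
arm_command --rot '[[0,0,0],[0,0,0]]' --translation '[[0,0,0.02],[0,0,0]]' --fingers '[0,0]'

```text
clock: 15.98
position: [0.6768, -0.1626, 0.0315]
eef_rot: [-0.452, 3.108, -0.001]
force: [-1.2, 0.6, 4.6]
grip_width: -0.0002
finger_force: 2.5
```

Emit:
arm_command --rot '[[0,0,0],[0,0,0]]' --translation '[[0,0,0.025],[0,0,0]]' --fingers '[0,0]'

```text
clock: 16.23
position: [0.6768, -0.1626, 0.0271]
eef_rot: [-0.452, 3.108, -0.001]
force: [-1.3, 0.7, 7.5]
grip_width: -0.0001
finger_force: 3.6
```

Emit:
arm_command --rot '[[0,0,0],[0,0,0]]' --translation '[[0,0,0.015],[0,0,0]]' --fingers '[0,0]'

```text
clock: 16.48
position: [0.6769, -0.1626, 0.0265]
eef_rot: [-0.453, 3.108, -0.001]
force: [-5.1, 2.2, 15.4]
grip_width: -0.0001
finger_force: 7.3
```

Emit:
arm_command --rot '[[0,0,0],[0,0,0]]' --translation '[[0,0,0.01],[0,0,0]]' --fingers '[0,0]'

```text
clock: 16.73
position: [0.6771, -0.1626, 0.0264]
eef_rot: [-0.453, 3.109, -0.001]
force: [-8.2, 2.2, 20.4]
grip_width: 0.0003
finger_force: 10.4
```

Emit:
arm_command --rot '[[0,0,0],[0,0,0],[0,0,0]]' --translation '[[0,0.02,0],[0,0.02,0],[0,0.02,0]]' --fingers '[0,0,0]'

```text
clock: 17.1
position: [0.6746, -0.1543, 0.0264]
eef_rot: [-0.453, 3.106, -0.011]
force: [-6.1, -4.2, 17.7]
grip_width: 0.0
finger_force: 8.8
```

```bash
python3 go.py .6769,-.1626,.0264
```

```text
17.1 [ 0.67463164 -0.154267    0.02642921] yaw -2.8517654099230745 tilt [ 0.00372963 -0.00630446] F [-6.14380102 -4.23862287 17.72566775] move [ 0.001  -0.0432  0.0005]
```

Emit:
arm_command --rot '[[0,0,0],[0,0,0],[0,0,0],[0,0,0],[0,0,0]]' --translation '[[0,0.03,0],[0,0.03,0],[0,0.03,0],[0,0.03,0],[0,0.03,0]]' --fingers '[0,0,0,0,0]'

```text
clock: 17.73
position: [0.6661, -0.1254, 0.0264]
eef_rot: [-0.453, 3.106, -0.01]
force: [-6.3, -4.3, 18.3]
grip_width: -0.0001
finger_force: 9.2
```

```bash
python3 go.py .6769,-.1626,.0264
```

```text
17.725 [ 0.66608798 -0.12540816  0.02641443] yaw -2.8516792354404616 tilt [ 0.00354723 -0.00616046] F [-6.33183726 -4.33700421 18.3358792 ] move [ 0.0014 -0.1936  0.0014]
```

Emit:
arm_command --rot '[[0,0,0],[0,0,0],[0,0,0],[0,0,0],[0,0,0]]' --translation '[[0,0.03,0],[0,0.03,0],[0,0.03,0],[0,0.03,0],[0,0.03,0]]' --fingers '[0,0,0,0,0]'

```text
clock: 18.35
position: [0.6575, -0.0965, 0.0264]
eef_rot: [-0.454, 3.106, -0.01]
force: [-7.3, -4.5, 18.5]
grip_width: 0.0003
finger_force: 9.6
```

Emit:
arm_command --rot '[[0,0,0],[0,0,0],[0,0,0],[0,0,0],[0,0,0]]' --translation '[[0,0.03,0],[0,0.03,0],[0,0.03,0],[0,0.03,0],[0,0.03,0]]' --fingers '[0,0,0,0,0]'

```text
clock: 18.98
position: [0.649, -0.0675, 0.0264]
eef_rot: [-0.454, 3.106, -0.009]
force: [-7.4, -4.4, 19.6]
grip_width: 0.0001
finger_force: 10.1
```

```bash
python3 go.py .6769,-.1626,.0264; python3 - <<'E'
from h import *
i=read_camera('side');w=read_camera('wrist');c=camera_info('wrist')
s=state()['position']
a=cv2.resize(i[90:240,180:330],(450,450),interpolation=2)
b=cv2.resize(w[60:384,106:406],(350,378))
b=cv2.copyMakeBorder(b,0,72,0,0,0)
cv2.imwrite('pics/m5.png',cv2.convertScaleAbs(np.hstack([a,b]),alpha=1.5))
E
```

```text
18.975 [ 0.64899403 -0.067537    0.02640213] yaw -2.851503602539257 tilt [ 0.00300421 -0.00554628] F [-7.36855594 -4.35880177 19.62174416] move [ 0.0023 -0.4954  0.0031]
```

View pics/m5.png

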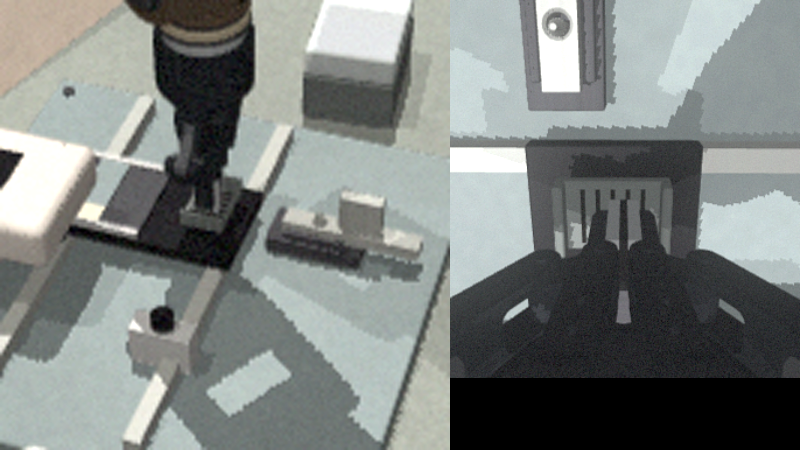

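Emit:
arm_command --rot '[[0,0,0],[0,0,0],[0,0,0],[0,0,0],[0,0,0]]' --translation '[[0,0.03,0],[0,0.03,0],[0,0.03,0],[0,0.03,0],[0,0.03,0]]' --fingers '[0,0,0,0,0]'

```text
clock: 19.7
position: [0.6404, -0.0386, 0.0264]
eef_rot: [-0.454, 3.107, -0.009]
force: [-7.7, -4.7, 20.4]
grip_width: -0.0002
finger_force: 10.5
```

Emit:
arm_command --rot '[[0,0,0],[0,0,0],[0,0,0],[0,0,0]]' --translation '[[0,0.025,0],[0,0.025,0],[0,0.025,0],[0,0.025,0]]' --fingers '[0,0,0,0]'

```text
clock: 20.2
position: [0.6347, -0.0192, 0.0264]
eef_rot: [-0.454, 3.107, -0.008]
force: [-8.0, -4.6, 22.1]
grip_width: -0.0003
finger_force: 10.7
```

```bash
python3 go.py .6769,-.1626,.0264
```

```text
20.2 [ 0.63469252 -0.01923535  0.02636016] yaw -2.851390580460369 tilt [ 0.00245025 -0.00495252] F [-8.0361278  -4.6400792  22.08694621] move [ 0.0029 -0.7472  0.0039]
```

Emit:
arm_command --rot '[[0,0,0],[0,0,0],[0,0,0],[0,0,0]]' --translation '[[0,0.02,0],[0,0.02,0],[0,0.02,0],[0,0.02,0]]' --fingers '[0,0,0,0]'

```text
clock: 20.7
position: [0.6301, -0.0038, 0.0263]
eef_rot: [-0.454, 3.107, -0.008]
force: [-7.9, -4.6, 21.8]
grip_width: -0.0001
finger_force: 11.0
```

Emit:
arm_command --rot '[[0,0,0],[0,0,0],[0,0,0]]' --translation '[[0,0.015,0],[0,0.015,0],[0,0.015,0]]' --fingers '[0,0,0]'

```text
clock: 21.08
position: [0.6276, 0.0049, 0.0264]
eef_rot: [-0.454, 3.107, -0.008]
force: [-8.3, -5.2, 22.4]
grip_width: -0.0003
finger_force: 11.1
```

```bash
python3 go.py .6769,-.1626,.0264
```

```text
21.075 [0.62756543 0.00490841 0.02637011] yaw -2.851370639622047 tilt [ 0.00220119 -0.00460639] F [-8.27234881 -5.20833708 22.3887313 ] move [ 0.0033 -0.8731  0.0043]
```

Travel of 175 mm so far, still free. Go on slowly.

Emit:
arm_command --rot '[[0,0,0],[0,0,0],[0,0,0]]' --translation '[[0,0.012,0],[0,0.012,0],[0,0.012,0]]' --fingers '[0,0,0]'

```text
clock: 21.45
position: [0.6268, 0.0097, 0.0264]
eef_rot: [-0.456, 3.104, -0.015]
force: [-3.9, -10.6, 18.9]
grip_width: -0.0001
finger_force: 9.0
```

Emit:
arm_command --rot '[[0,0,0],[0,0,0],[0,0,0]]' --translation '[[0,0.012,0],[0,0.012,0],[0,0.012,0]]' --fingers '[0,0,0]'

```text
clock: 21.82
position: [0.6275, 0.015, 0.0264]
eef_rot: [-0.455, 3.097, -0.021]
force: [1.8, -16.0, 12.5]
grip_width: 0.0001
finger_force: 11.2
```

```bash
python3 go.py .6769,-.1626,.0264
```

```text
21.825 [0.62753286 0.01504035 0.02642078] yaw -2.8496663660186528 tilt [ 0.01304585 -0.01162501] F [  1.77380396 -16.01103714  12.51604778] move [ 0.0192 -0.9216  0.0136]
```

Emit:
arm_command --rot '[[0,0,0],[0,0,0]]' --translation '[[0,0,-0.03],[0,0,-0.03]]' --fingers '[0,0]'

```text
clock: 22.08
position: [0.6272, 0.015, 0.0363]
eef_rot: [-0.453, 3.097, -0.02]
force: [6.8, -14.2, 2.4]
grip_width: 0.0
finger_force: 7.9
```

Emit:
arm_command --rot '[[0,0,0],[0,0,0]]' --translation '[[0,0,-0.01],[0,0,0]]' --fingers '[0,0]'

```text
clock: 22.32
position: [0.6267, 0.0152, 0.037]
eef_rot: [-0.452, 3.098, -0.018]
force: [7.1, -13.3, 1.6]
grip_width: -0.0002
finger_force: 7.1
```

Emit:
arm_command --rot '[[0,0,0],[0,0,0],[0,0,0]]' --translation '[[0,-0.02,0],[0,0,-0.02],[0,0,0]]' --fingers '[0,0,0]'

```text
clock: 22.7
position: [0.6222, 0.0173, 0.0382]
eef_rot: [0.451, -3.108, -0.001]
force: [-0.3, 0.7, -0.5]
grip_width: 0.0001
finger_force: 0.0
```

Emit:
arm_command --rot '[[0,0,0],[0,0,0],[0,0,0],[0,0,0],[0,0,0]]' --translation '[[0,0,-0.05],[0,0,-0.15],[0,0,-0.25],[0,0,-0.25],[0,0,0]]' --fingers '[0,0,0,0,0]'

```text
clock: 23.32
position: [0.626, 0.0174, 0.1855]
eef_rot: [-0.452, 3.098, -0.005]
force: [-0.1, -0.6, 0.4]
grip_width: 0.0001
finger_force: 0.0
```

```bash
python3 wv.py f1; python3 - <<'E'
from h import *
# tab top edges in side + wrist: compare carriage/tab heights
c,s=np.load('f1.npy',allow_pickle=True)
P=np.array([.57474,-.11946]);th=.288;M=np.array([[np.cos(th),-np.sin(th)],[np.sin(th),np.cos(th)]])
def S(x,y,z): return [*(P+M@[x+.085,y+.065]),z]
tr=.178
w=cv2.imread('pics/f1.png');g=cv2.cvtColor(w,6)
for z in(.075,.070): print(z,'tab corners wrist',proj('wrist',[S(sx*.018,-.14+tr+sy*.022,z) for sx in(-1,1) for sy in(-1,1)],c).round(1).tolist())
print('carriage -x edge corners',proj('wrist',[S(-.03,-.185+tr,.047),S(-.03,-.095+tr,.047)],c).round(1).tolist())
E
```

```text
23.325 [0.62597565 0.01737188 0.18554961] [-0.45179743  3.09803604 -0.0045264 ] [-0.05657457 -0.57519194  0.41436155] 8.642088586443383e-05 [-1.34175605e-01  1.79429040e-01  1.71735713e+00  2.01102258e-04
  1.23364408e+00 -1.99466271e+00]
[[147.56577766  88.04269304]
 [139.80900225  87.39761214]]
crop origin 63 27
0.075 tab corners wrist [[219.8, 156.8], [262.6, 156.9], [221.0, 190.1], [262.2, 190.2]]
0.07 tab corners wrist [[220.4, 155.8], [262.5, 155.9], [221.5, 188.7], [262.1, 188.8]]
carriage -x edge corners [[201.7, 141.0], [282.9, 141.2]]
```

Emit:
arm_command --rot '[[0,0,0],[0,0,0],[0,0,0],[0,0,0],[0,0,0]]' --translation '[[0,-0.02,0.15],[0,0,0.25],[0,0,0.22],[0,0,0.07],[0,0,0]]' --fingers '[0,0,0,0,0]'

```text
clock: 24.0
position: [0.6228, 0.0138, 0.0397]
eef_rot: [0.452, -3.106, -0.002]
force: [0.1, 1.5, 0.6]
grip_width: 0.0001
finger_force: 0.0
```

```bash
python3 go.py .6235,.012,.0355
```

```text
24.0 [0.62279883 0.01379936 0.03970458] yaw -2.8524198367469653 tilt [-0.00321178  0.00053723] F [0.06090728 1.50932322 0.64793946] move [-0.0009 -0.0097  0.021 ]
```

Emit:
arm_command --rot '[[0,0,0],[0,0,0]]' --translation '[[0,0,0.02],[0,0,0]]' --fingers '[0,0]'

```text
clock: 24.25
position: [0.6251, 0.0133, 0.0383]
eef_rot: [-0.452, 3.106, -0.001]
force: [-0.9, -0.4, -0.3]
grip_width: 0.0001
finger_force: 0.0
```

Emit:
arm_command --rot '[[0,0,0],[0,0,0]]' --translation '[[0,0,0.01],[0,0,0]]' --fingers '[0,0]'

```text
clock: 24.5
position: [0.625, 0.0133, 0.0361]
eef_rot: [-0.452, 3.106, -0.001]
force: [0.7, 0.1, 2.0]
grip_width: 0.0
finger_force: 1.4
```

Emit:
arm_command --rot '[[0,0,0],[0,0,0],[0,0,0],[0,0,0],[0,0,0]]' --translation '[[0,0,-0.05],[0,0,-0.15],[0,0,-0.2],[0,0,-0.1],[0,0,0]]' --fingers '[0,0,0,0,0]'

```text
clock: 25.12
position: [0.6251, 0.0133, 0.1369]
eef_rot: [-0.452, 3.105, -0.002]
force: [0.0, -0.8, -0.3]
grip_width: 0.0
finger_force: 0.0
```

Emit:
arm_command --rot '[[0,0,0],[0,0,0]]' --translation '[[0,0,0],[0,0,0]]' --fingers '[0,0]'

```text
clock: 25.38
position: [0.6226, 0.0136, 0.1325]
eef_rot: [0.452, -3.105, -0.002]
force: [0.0, 0.2, -0.5]
grip_width: -0.0003
finger_force: 0.0
```

```bash
python3 -c "
from cell import *;s=state();print(s['position'],s['force']);print(sign_off())"
```

```text
[0.62259504 0.01360603 0.13254244] [ 0.03285829  0.17549648 -0.49665304]
the job is handed in; nothing more can be done
None
```

I turned the bar and set it back flat on its pin, slid the carriage to the stop (felt at about 0.18 m), let the tab spring up (fully up by touch) and handed the job in at 25 s; no verdict was returned.

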